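# Nip a hose fitting in the hand press and hold it for the hose

## Task

I am about to push a hose into the larger of the two loose hose fittings, so get it ready in the hand press: lay it in the two rests with its neck in the narrow fork at the right and its open ferrule mouth facing the hose cutter at the left, and let go of it. Then pull the spring lever round until the two dies nip the ferrule, and finish holding the lever there with a steady pull of about 10 N at its grip (never hard enough to start crimping): keep your hold, the program ends like that. Leave the small fitting and everything else on the bench where they are.

Things in the scene. Friction and masses are not known exactly. Their poses are not given: they have to be found in the camera images.
- fitting: The larger of two straight steel hose fittings, lying on its side, 100 mm long, 0.3 kg, round about its own y axis (it may be rolled about y). Origin on that axis, mid-neck, 14 mm above the worktop at rest. Neck 14 mm diameter, y = -7 to 7 mm; hollow ferrule 28 mm diameter, y = 7 to 63 mm; hexagon nut 28 mm across flats, y = -7 to -37 mm, which stays outside the press: grip it there.
- ferrule_mouth (a point): Centre of the open mouth of the larger fitting's ferrule (63 mm along the fitting's +y).
- small_fitting: The small fitting, same form: ferrule 19 mm diameter, nut 19 mm across flats, 73 mm long. Not wanted; leave it. Origin on its axis, mid-neck, y towards its ferrule mouth.
- press: Grey hand press fixed to the worktop, base 238 x 96 mm. Origin on the worktop midway between the dies; x away from the robot, y left along the fitting's axis (it may be yawed a little). Open from above between two die blocks, near and far, 40 mm long in y, tops 72 mm above the worktop. A bearing tower (52 mm high, x = 75 to 115 mm) carries the lever shaft.
- seat (a point): Where the fitting's origin lies when seated: mid-fork, 47 mm above the worktop; axes as the press (fitting y along press y). The fork is a plate 7 mm thick, slot 17 mm wide with bevelled mouth, top 53 mm above the worktop; the 14 mm long neck has 3.5 mm play along y.
- saddle (a point): Middle of the second rest on the press, on the fitting's axis 55 mm left of the seat: a plate 6 mm thick with a 31 mm wide notch, bevelled mouth, that carries the ferrule near its mouth.
- die_far: Far die on its slide. Half-round groove along y. The die faces stand 36 mm apart when open, each 18 mm from the axis; both close equally onto the axis, 13 mm per radian of the lever. Its origin is the press origin when open, and moves to press -x.
- die_near: Near die on its slide, as die_far, moving to press +x.
- lever_grip (a point): Middle of the upright black grip (25 mm diameter, from 90 to 142 mm above the worktop) turning freely on its pin at the end of the lever, 140 mm from the shaft; this point is 115 mm above the worktop. The lever arm under it is 16 mm wide, its top 89 mm above the worktop.
- lever_hinge (a point): Point on the vertical shaft of the lever, at the height of lever_grip. About 1 N of pull at the grip beyond the spring's presses each die on the ferrule with 5 to 7 N; once they touch, the pull rises by roughly 1 N for each 1 to 3 mm of grip travel.
- lever (a joint): Lever angle, rad. 0: at rest, dies open, arm pointing away from the robot and 30 degrees to the right of press x. Grows as the grip swings clockwise seen from above, right and then toward the robot. A spring drives it back to 0 (2.5 N at the grip when open, 4 N at the nip). The dies meet the seated ferrule near 1.0; 10 N at the grip is reached near 1.08; end stop 1.22.
- die_a: A spare crimp die on the bench, dark steel block 40 x 60 x 32 mm with a half-round groove; leave it.
- die_b: Another such spare die; leave it.
- cup: Tin cup of O-rings, 72 mm across, 53 mm tall; leave it.
- spanner: Combination spanner 189 mm long; leave it.
- grease: Grease tin, 68 mm across, 44 mm tall; leave it.
- tape: Roll of tape, 68 mm across, 19 mm tall; leave it.
Mind the look-alikes: they are no part of the job. What is shaped like the fitting but brown or pink is not meant.

How it is judged (in metres and radians):
On the way, in this order (a step that is already met when the one before it is completed fails the run):
1. the larger fitting lies released in the rests, neck in the fork, mouth to the left, dies still open (x of fitting in the frame of seat between -0.005 and 0.005 m and y of fitting in the frame of seat between -0.006 and 0.006 m and z of fitting in the frame of seat between -0.005 and 0.005 m and y of ferrule_mouth in the frame of seat above 0.05 m and angle between the y axis of fitting and the y axis of press, either way round below 0.08 rad and contact force between the fingers and fitting below 0.05 N and value of joint lever below 0.3 rad), for 0.2 s.
2. the lever, held by the gripper, nips the ferrule between both dies with 8 to 100 N (contact force between die_far and fitting between 8 and 100 N and contact force between die_near and fitting between 8 and 100 N and contact force between the fingers and lever above 0.5 N), for 0.3 s.
At the end, for the whole second after the job is handed in: Still gripping the lever (0.85 to 1.18 rad, at rest); each die on the ferrule with 8 to 100 N (about 6 to 18 N at the grip); the larger fitting, touched by no finger, within 5 mm of the seat (6 mm along its axis) and 0.08 rad of the press axis, mouth to the left (all of step 2 and x of fitting in the frame of seat between -0.005 and 0.005 m and y of fitting in the frame of seat between -0.006 and 0.006 m and z of fitting in the frame of seat between -0.005 and 0.005 m and y of ferrule_mouth in the frame of seat above 0.05 m and angle between the y axis of fitting and the y axis of press, either way round below 0.08 rad and contact force between the fingers and fitting below 0.05 N and value of joint lever between 0.85 and 1.18 rad and velocity of joint lever between -0.05 and 0.05 rad/s); the arm keeps its last pose, push and grip.
It fails at once if the ferrule is squeezed by a die with more than 200 N (crimping starts) (contact force between any of die_far, die_near and fitting above 200 N).
It fails at once if the small fitting or another thing on the bench is moved by more than 30 mm (distance of any of small_fitting, die_a, die_b, cup, spanner, grease, tape from where it was at the start of the episode above 0.03 m).
It also fails if it takes over 67 s, if anything falls off the work surface, if the arm or the gripper's body presses on something with over 40 N, if the wrist force passes 120 N, or if a joint passes its speed limit or range.

## Robot

A 6-joint arm with a two-finger parallel gripper is mounted at the origin on a cart in front of the work surface, level with it; the furniture and walls round the work are solid. World frame = base frame: x ahead of the robot, y to its left, z up, the work surface at z = 0. Lengths are in mm, angles in rad, forces in N, time in s.
With the tool pointing down it reaches from about 350 to 1000 mm from the base axis. Payload 7.1 kg.
Tool frame: the origin (TCP) lies midway between the tips of the shut fingers; the grasp point (between the pads) lies 19 mm behind it; z points along the fingers, y is the line along which they close (so a half turn about z gives the same grasp; the last joint's range is limited). The gripper opens to 85 mm and grips with 20 to 120 N. Pads are 22 mm wide; open, the fingers measure 114 mm over their backs; the gripper's body (76 mm by 85 mm) begins 54 mm behind the grasp point. The pads swing forward as they close: fully open they stand 13 mm farther back than shut.
Start: joints at [-1.14, 0.423, 1.63, -0, 1.089, -0.019], TCP at [271.755, -562.809, 231.319] pointing down, gripper open.
Joint ranges: [-3, 3], [-0.9, 2.11], [0.09, 2.58], [-1.31, 4.45], [0.11, 2.69], [-2.54, 2.54]. Speed limits (rad/s): [2.39, 2.39, 3.01, 3.14, 3.14, 3.14].

## Interface

Orientations are given as a unit quaternion [x, y, z, w].
In Python, from workcell import ctrl, eyes gives the robot as it stands. The module is installed in compiled form; this text tells all that it offers.
- The arm moves only by the tool apply_moves, never from a script. Its argument "deltas" is a list of rows, each a list of 7 numbers: the shift along the tool's x, y, z in cm, then the turn, a rotation vector about the tool's x, y, z in rad, then the opening, from 0 (shut) to 1 (fully open). A call has 1 to 10 rows; each row shifts and turns the commanded pose from where the row before left it, along the tool's axes as they then stand; what a row does not reach is not made up. A row lasts 1/8 s, in which the tool goes at most 62.5 mm and 10.7 degrees, less where a joint would pass 70% of its speed; a pose out of reach is approached as far as the arm can. A call is refused whole if a number of a shift passes 6.25 or a number of a turn 0.188, either way. A call with a gripper value outside its range is refused whole. The fingers move at their own pace and stop on an object; "grip_force" is the grip in N (left out, the last holds). Time passes only in rows, so rows that do not move let the fingers close. It gives the time, the measured TCP pose, the force, the opening and the grip force at its end, in the units of the state.
- ctrl.get_state(): the state, without advancing time (a new reading comes with each control period).
- eyes.camera(name): name is "side" or "top" or "wrist"; returns a dict with "color" (420x560x3 uint8, red, green, blue), "depth" (420x560 float32, mm along the optical axis (not along the pixel's ray), 0 where there is no reading), "camera_matrix" (3x3 intrinsics, pixels), "R" (3x3) and "t" (3): a world point X has camera coordinates R X + t; the wrist camera has in their place "T_tool_cam" (4x4, takes a point from camera to tool coordinates, whose origin is the TCP and whose axes are the flange's). Camera axes: x right, y down, z forward; pixel columns grow to the right and rows downward; lengths in mm; the calibration is good to about 2 mm. The wrist camera is an equidistant fisheye: a pixel r from the principal point sees the ray r / f radians off the axis. A picture is of the moment at which its call begins: read the wrist's pose just before it.
- ctrl.job_done(): hands the job in; it is judged then, once.
The state is a dict: "time_s": time; "joints": joint angles; "qvel": joint speeds; "effort": joint torques, N m; "ee_pos": TCP position; "tcp_rot": TCP orientation; "ft_force": force on the tool from outside, world axes, zero at the start; "moment": the same for the moment, N m; "finger_gap": finger opening in mm; "gripper_force": force on a finger pad.
Only numpy, scipy, OpenCV 4.12 (cv2) and the standard library are available. Lean on these libraries where they do the work, as an engineer would, in place of code of your own. Each camera call takes 0.05 s, during which the arm holds its last target. There are 200 camera calls.

## Working session

There is one attempt and no reset: what is moved stays moved. The work goes in short steps, Python scripts to look and compute and a tool call to move; the robot and the scene stay as the last step left them, time stands still between calls to the robot, and variables do not carry over. Pictures are saved under pics/ and viewed, at most 10 in all, crops included, and the job is handed in when it is done.

Besides the shell and the picture viewer there is one more tool, called after ">>>" in YAML: its name, and indented under it one key for each argument. apply_moves: Moves the arm, as the interface text tells. Its arguments: {"type":"object","properties":{"deltas":{"type":"array","items":{"type":"array","items":{"type":"number"}}},"grip_force":{"type":"number"}},"required":["deltas"]}

```bash
mkdir -p pics; cat > h.py <<'E'
import numpy as np, cv2
from workcell import ctrl, eyes
from scipy.spatial.transform import Rotation as Ro
def cloud(c):
    K=c["camera_matrix"];d=c["depth"];v,u=np.mgrid[0:420,0:560]
    P=np.stack([(u-K[0,2])*d/K[0,0],(v-K[1,2])*d/K[1,1],d],-1)
    return (P-c["t"])@c["R"]   # R^T (P-t)
def ray(c,u,v,z):
    K=c["camera_matrix"];r=np.array([(u-K[0,2])/K[0,0],(v-K[1,2])/K[1,1],1])@c["R"]
    o=-c["R"].T@c["t"];return o+r*(z-o[2])/r[2]
E
python3 - <<'E'
from h import *
for n in("top","side"):
    c=eyes.camera(n);np.save(n+".npy",c,allow_pickle=True)
    cv2.imwrite(f"pics/{n}.png",cv2.resize(c["color"][:,:,::-1],(800,600)))
    print(n,-c["R"].T@c["t"],c["R"].round(2).tolist(),c["camera_matrix"].round(1).tolist(),(c["depth"]>0).mean())
s=ctrl.get_state();print(s)
E
```

```text
top [ 436.41407739  -25.32639279 1237.17824223] [[0.0, -1.0, 0.02], [-0.99, -0.01, -0.15], [0.15, -0.02, -0.99]] [[404.2, 0.0, 277.1], [0.0, 404.2, 208.2], [0.0, 0.0, 1.0]] 0.9957270408163266
side [625.91300872 916.94016225 738.73540155] [[-1.0, 0.02, -0.02], [0.02, 0.55, -0.83], [-0.0, -0.83, -0.55]] [[422.6, 0.0, 273.9], [0.0, 422.6, 207.7], [0.0, 0.0, 1.0]] 0.934702380952381
{'time_s': 0.1, 'joints': array([-1.14003232e+00,  4.23773353e-01,  1.63059695e+00,  4.12678651e-05,
        1.08860342e+00, -1.90245171e-02]), 'qvel': array([ 2.01891621e-04, -1.37095425e-03, -2.31152356e-03, -7.87571843e-05,
        2.99334288e-04,  1.19143364e-03]), 'effort': array([-1.43936650e-03, -5.58423471e+01, -2.82444173e+01, -2.03943641e-04,
        2.92853656e-03, -2.61378409e-05]), 'ee_pos': array([ 271.55063621, -562.38570815,  230.6243815 ]), 'tcp_rot': array([ 9.74819597e-01,  2.22993894e-01, -1.23269267e-04, -6.79688112e-04]), 'ft_force': array([-0.72811392, -0.19169199, -0.06301818]), 'moment': array([-0.02898192, -0.0369344 ,  0.01673256]), 'gripper_force': 0.0, 'finger_gap': 85.46682374658481}
```

View pics/top.png

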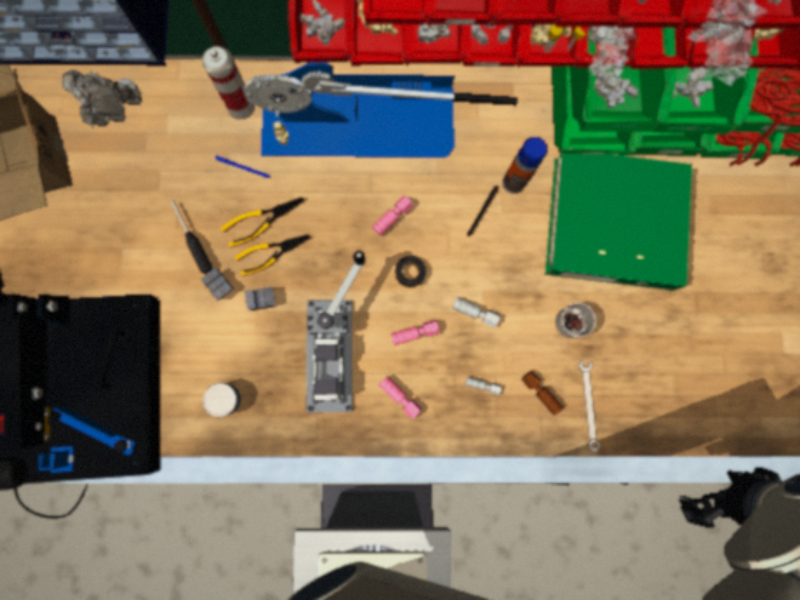

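View pics/side.png

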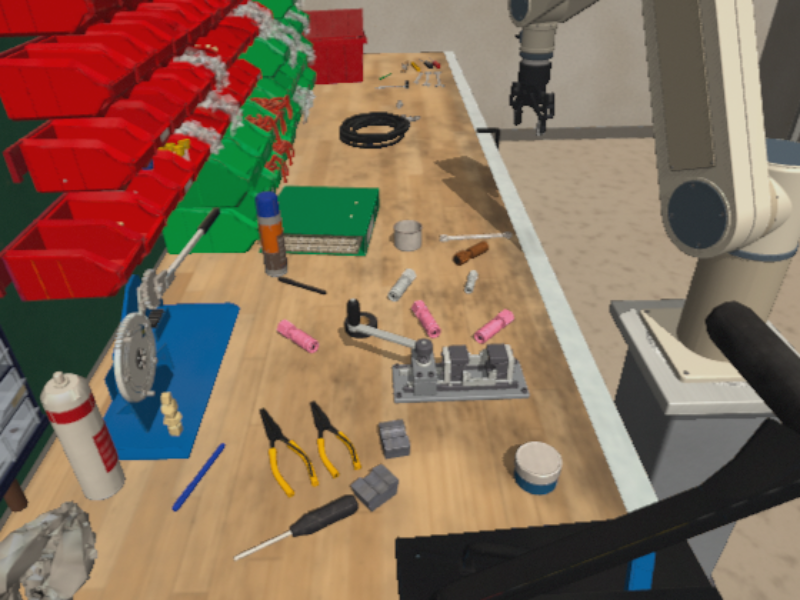

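The top view shows the large grey fitting near (478,311), the small one at (484,385), the press at (330,355) and the lever grip at (359,257), all in 800-px coordinates. I'll compute rough positions from these.

```bash
python3 - <<'E'
from h import *
c=np.load("top.npy",allow_pickle=True).item();P=cloud(c)
s=.7
for n,(u,v) in dict(fit=(478,311),small=(484,385),grip=(359,257),shaft=(326,320),pressc=(330,355),baseTL=(308,300),baseTR=(353,300),baseBL=(307,411),baseBR=(353,410)).items():
    print(n,P[round(v*s),round(u*s)].round(1))
hsv=cv2.cvtColor(c["color"],cv2.COLOR_RGB2HSV)
for n,z,(a,b,u0,u1) in (("fit",14,(200,235,305,360)),("small",9,(255,285,315,360)),("base",10,(200,295,205,255))):
    m=np.zeros((420,560),np.uint8);m[a:b,u0:u1]=(hsv[a:b,u0:u1,1]<60)
    k,l,st,ce=cv2.connectedComponentsWithStats(m);i=1+np.argmax(st[1:,4])
    v,u=np.nonzero(l==i);X=np.array([ray(c,x,y,z)[:2] for x,y in zip(u,v)])
    r=cv2.minAreaRect(X.astype(np.float32));print(n,len(u),r, cv2.boxPoints(r).round(0).tolist())
crop=np.hstack([cv2.resize(c["color"][a:a+w,b:b+w,::-1],(400,400),interpolation=2) for a,b,w in((195,310,50),(165,180,130))])
cv2.imwrite("pics/crop1.png",crop)
E
```

```text
fit [ 595.2 -223.3   29.6]
small [ 440.  -234.1   18.8]
grip [685.5  26.5 140.5]
shaft [567.2  91.7  99.2]
pressc [501.2  84.5  71.3]
baseTL [621.3 139.3   4. ]
baseTR [623.   44.4  -3.7]
baseBL [385.8 135.5   8.3]
baseBR [3.887e+02 4.080e+01 3.000e-01]
fit 264 ((597.622314453125, -220.5098419189453), (102.01605987548828, 28.057706832885742), 64.52190399169922) [[563.0, -261.0], [588.0, -273.0], [632.0, -180.0], [607.0, -168.0]]
small 136 ((440.9677429199219, -233.73573303222656), (74.26563262939453, 18.92544937133789), 75.36503601074219) [[422.0, -267.0], [441.0, -272.0], [460.0, -200.0], [441.0, -195.0]]
base 2498 ((518.3131713867188, 92.60963439941406), (265.90478515625, 92.3280258178711), 1.530152440071106) [[384.0, 135.0], [387.0, 43.0], [652.0, 50.0], [650.0, 142.0]]
```

View pics/crop1.png

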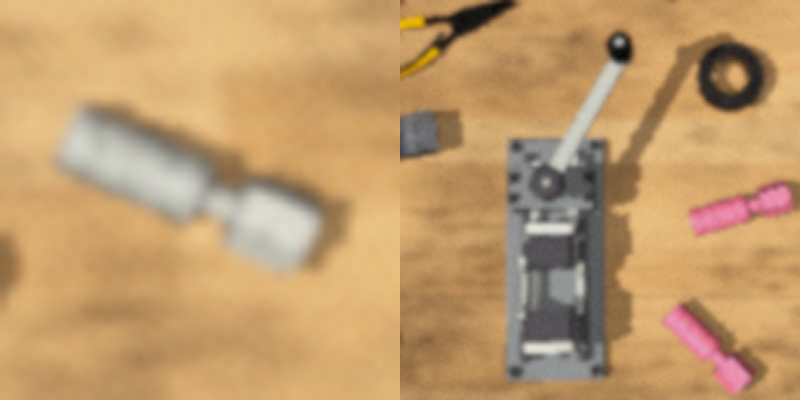

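```bash
cat >> h.py <<'E'
def plan(p,ang):
    """remaining shift (cm, tool axes after an initial turn about tool z) and turns"""
    s=ctrl.get_state();R=Ro.from_quat(s["tcp_rot"]).as_matrix()
    G=np.array([[np.cos(ang),np.sin(ang),0],[np.sin(ang),-np.cos(ang),0],[0,0,-1]]).T
    G=np.array([[np.cos(ang),np.sin(ang),0],[np.sin(ang),-np.cos(ang),0],[0,0,-1]])
    rv=Ro.from_matrix(R.T@G).as_rotvec()
    print("t",s["time_s"],"pos",s["ee_pos"].round(1),"turn",rv.round(3),"then shift cm",(G.T@(np.array(p)-s["ee_pos"])/10).round(2),"F",s["ft_force"].round(1),"gap",round(s["finger_gap"],1))
def wcloud(c,s):
    "world points of wrist depth (fisheye)"
    K=c["camera_matrix"];v,u=np.mgrid[0:420,0:560]
    x=(u-K[0,2])/K[0,0];y=(v-K[1,2])/K[1,1];r=np.hypot(x,y)+1e-9
    k=np.tan(np.minimum(r,1.4))/r;d=c["depth"]
    P=np.stack([x*k*d,y*k*d,d,np.ones_like(d)],-1)@c["T_tool_cam"].T
    return P[...,:3]@Ro.from_quat(s["tcp_rot"]).as_matrix().T+s["ee_pos"]
def wray(c,s,u,v,z):
    K=c["camera_matrix"];x=(u-K[0,2])/K[0,0];y=(v-K[1,2])/K[1,1];r=np.hypot(x,y)+1e-9
    T=c["T_tool_cam"];R=Ro.from_quat(s["tcp_rot"]).as_matrix()
    d=R@T[:3,:3]@np.array([x/r*np.sin(r),y/r*np.sin(r),np.cos(r)]);o=R@T[:3,3]+s["ee_pos"]
    return o+d*(z-o[2])/d[2]
E
python3 - <<'E'
from h import *
plan((582,-253,200),np.radians(64.5))
print(eyes.camera("wrist")["T_tool_cam"].round(2).tolist())
E
```

```text
t 0.1 pos [ 271.6 -562.4  230.6] turn [-0.001 -0.001 -0.676] then shift cm [41.29 14.7   3.06] F [-0.7 -0.2 -0.1] gap 85.5
[[-0.0, -0.96, -0.28, 70.58], [1.0, 0.0, -0.0, -1.75], [0.0, -0.28, 0.96, -143.07], [0.0, 0.0, 0.0, 1.0]]
```

>>> apply_moves:
  deltas:
    - [0,0,0,0,0,-0.169,1]
    - [0,0,0,0,0,-0.169,1]
    - [0,0,0,0,0,-0.169,1]
    - [0,0,0,0,0,-0.169,1]

```text
time_s: 0.65
ee_pos: [271.7, -562.6, 230.9]
tcp_rot: [0.844, 0.536, 0.0, -0.0]
ft_force: [-0.0, -0.0, 0.1]
finger_gap: 85.5
gripper_force: 0.0
```

>>> apply_moves:
  deltas:
    - [4.6,1.63,0.34,0,0,0,1]
    - [4.6,1.63,0.34,0,0,0,1]
    - [4.6,1.63,0.34,0,0,0,1]
    - [4.6,1.63,0.34,0,0,0,1]
    - [4.6,1.63,0.34,0,0,0,1]
    - [4.6,1.63,0.34,0,0,0,1]
    - [4.6,1.63,0.34,0,0,0,1]
    - [4.6,1.63,0.34,0,0,0,1]
    - [4.5,1.66,0.34,0,0,0,1]
    - [0,0,0,0,0,0,1]

```text
time_s: 1.9
ee_pos: [583.9, -250.8, 200.1]
tcp_rot: [0.845, 0.535, 0.0, -0.0]
ft_force: [-0.4, 0.3, -0.3]
finger_gap: 85.3
gripper_force: 0.0
```

```bash
python3 - <<'E'
from h import *
plan((582,-253,200),np.radians(64.5))
s=ctrl.get_state();c=eyes.camera("wrist");np.save("w1.npy",c,allow_pickle=True)
P=wcloud(c,s)
hsv=cv2.cvtColor(c["color"],cv2.COLOR_RGB2HSV)
m=((hsv[...,1]<60)&(P[...,2]>4)&(P[...,2]<40)&(abs(P[...,0]-597)<70)&(abs(P[...,1]+220)<75)).astype(np.uint8)
k,l,st,ce=cv2.connectedComponentsWithStats(m);i=1+np.argmax(st[1:,4])
v,u=np.nonzero(l==i);X=np.array([wray(c,s,x,y,14)[:2] for x,y in zip(u,v)])
print(len(u),cv2.minAreaRect(X.astype(np.float32)),np.percentile(P[l==i][:,2],[5,50,99]))
im=c["color"][:,:,::-1].copy();cv2.drawContours(im,cv2.findContours((l==i).astype(np.uint8),0,2)[0],-1,(0,0,255),1)
cv2.imwrite("pics/w1.png",im)
E
```

```text
t 1.9 pos [ 583.9 -250.8  200.1] turn [-0.    -0.     0.004] then shift cm [-0.28 -0.08  0.01] F [-0.4  0.3 -0.3] gap 85.3
2609 ((596.7754516601562, -218.3319549560547), (103.50981140136719, 31.076181411743164), 65.32640075683594) [17.86497989 26.23685457 29.59087974]
```

View pics/w1.png

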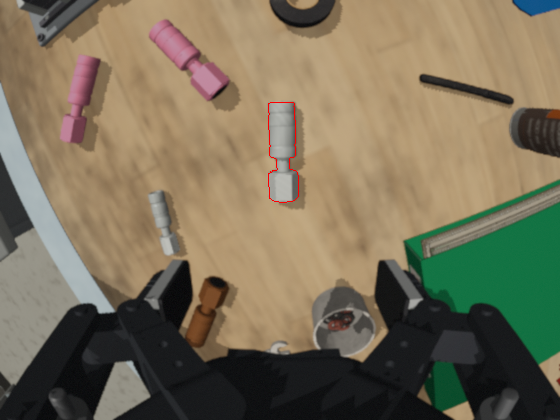

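>>> apply_moves:
  deltas:
    - [-0.2,-0.13,4,0,0,0,0.75]
    - [0,0,5,0,0,0,0.75]
    - [0,0,5,0,0,0,0.75]
    - [0,0,3,0,0,0,0.75]
    - [0,0,1.5,0,0,0,0.75]
    - [0,0,0.8,0,0,0,0.75]
    - [0,0,0.3,0,0,0,0.75]
    - [0,0,0,0,0,0,0.75]
  grip_force: 60

```text
time_s: 2.95
ee_pos: [580.8, -254.9, 5.7]
tcp_rot: [0.846, 0.534, 0.0, 0.001]
ft_force: [-0.0, -0.7, -0.5]
finger_gap: 63.9
gripper_force: 0.0
```

```bash
python3 - <<'E'
from h import *
plan((581.8,-252.1,3),np.radians(65))
E
```

```text
t 2.95 pos [ 580.8 -254.9    5.7] turn [ 0.001  0.    -0.009] then shift cm [ 0.3  -0.02  0.27] F [-0.  -0.7 -0.5] gap 63.9
```

>>> apply_moves:
  deltas:
    - [0.15,0,0.25,0,0,0,0.75]
    - [0,0,0,0,0,0,0.75]
    - [0,0,0,0,0,0,0.2]
    - [0,0,0,0,0,0,0.2]
    - [0,0,0,0,0,0,0.1]
    - [0,0,0,0,0,0,0.1]
    - [0,0,0,0,0,0,0.1]

```text
time_s: 3.82
ee_pos: [581.2, -253.3, 2.8]
tcp_rot: [0.846, 0.534, 0.0, 0.0]
ft_force: [-0.7, 1.2, 6.5]
finger_gap: 29.3
gripper_force: 59.0
```

>>> apply_moves:
  deltas:
    - [0,0,-1,0,0,0,0.1]
    - [0,0,-4,0,0,0,0.1]
    - [0,0,-5,0,0,0,0.1]
    - [0,0,-5,0,0,-0.15,0.1]
    - [0,0,-4.7,0,0,-0.16,0.1]
    - [0,0,0,0,0,-0.15,0.1]
    - [4,-1.9,0,0,0,0,0.1]
    - [4,-1.9,0,0,0,0,0.1]
    - [4,-1.8,0,0,0,0,0.1]
    - [3.5,-1.8,0,0,0,0,0.1]

```text
time_s: 5.08
ee_pos: [503.1, -98.0, 199.1]
tcp_rot: [0.702, 0.712, -0.0, -0.0]
ft_force: [0.4, 0.3, -3.7]
finger_gap: 29.6
gripper_force: 60.3
```

>>> apply_moves:
  deltas:
    - [0,0,0,0,0,0,0.1]
    - [0,0,0,0,0,0,0.1]
    - [0,0,0,0,0,0,0.1]

```text
time_s: 5.45
ee_pos: [505.1, -100.1, 199.3]
tcp_rot: [0.702, 0.712, 0.0, 0.0]
ft_force: [0.7, -0.6, -5.1]
finger_gap: 29.6
gripper_force: 60.3
```

```bash
python3 - <<'E'
from h import *
plan((503,-100,200),np.radians(91.5))
s=ctrl.get_state();c=eyes.camera("wrist");np.save("w2.npy",(c,s),allow_pickle=True)
cv2.imwrite("pics/w2.png",c["color"][:,:,::-1])
E
```

```text
t 5.45 pos [ 505.1 -100.1  199.3] turn [ 0.     0.    -0.012] then shift cm [ 0.02 -0.21 -0.07] F [ 0.7 -0.6 -5.1] gap 29.6
```

View pics/w2.png

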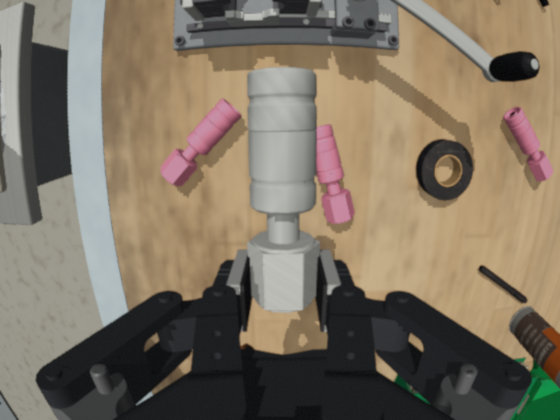

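>>> apply_moves:
  deltas:
    - [4,-3,0,0,0,-0.012,0.1]
    - [4,-3,0,0,0,0,0.1]
    - [4,-3,0,0,0,0,0.1]
    - [1,0,0,0,0,0,0.1]
    - [0,0,0,0,0,0,0.1]
    - [0,0,0,0,0,0,0.1]
    - [0,0,0,0,0,0,0.1]

```text
time_s: 6.38
ee_pos: [412.1, 27.8, 199.2]
tcp_rot: [0.698, 0.716, -0.0, 0.0]
ft_force: [-1.2, 0.6, -3.4]
finger_gap: 29.2
gripper_force: 60.5
```

```bash
python3 - <<'E'
from h import *
plan((415,30,200),np.radians(91.5))
s=ctrl.get_state();c=eyes.camera("wrist");np.save("w3.npy",(c,s),allow_pickle=True)
cv2.imwrite("pics/w3.png",cv2.resize(c["color"][0:300,160:560,::-1],(800,600),interpolation=2))
E
```

```text
t 6.375 pos [412.1  27.8 199.2] turn [ 0.  0. -0.] then shift cm [ 0.21  0.29 -0.08] F [-1.2  0.6 -3.4] gap 29.2
```

View pics/w3.png

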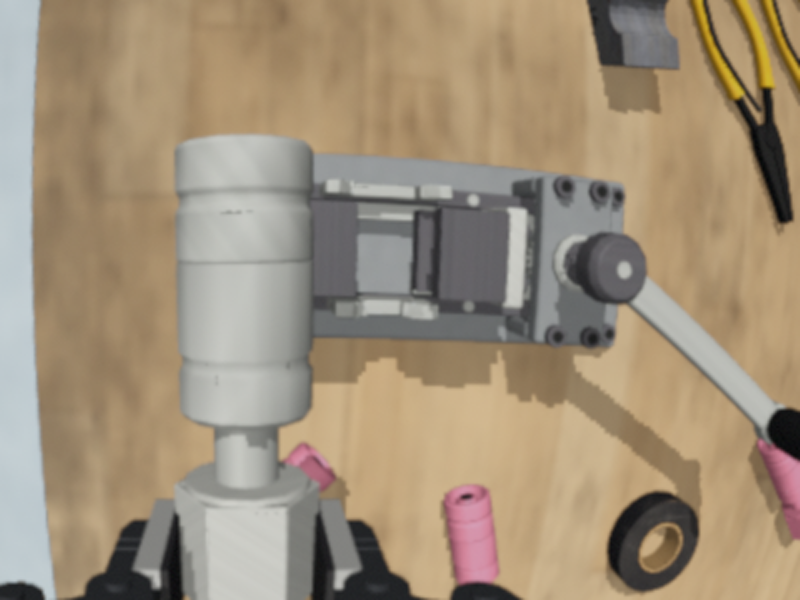

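The press is clear of the fitting here. In crop pixels, the fork prongs are at about (350,307) and (420,310), the saddle prongs at (340,187) and (435,192), and the shaft knob at (612,268).

```bash
python3 - <<'E'
from h import *
c,s=np.load("w3.npy",allow_pickle=True);P=wcloud(c,s);v=c["color"].max(-1)
def blob(n,x0,x1,y0,y1,zlo,zhi,vmin=150):
    sl=(slice(y0//2,y1//2),slice(160+x0//2,160+x1//2))
    Q=P[sl][(P[sl][...,2]>zlo)&(P[sl][...,2]<zhi)&(v[sl]>vmin)]
    print(n,len(Q),"lo",np.percentile(Q,3,0).round(1),"med",np.median(Q,0).round(1),"hi",np.percentile(Q,97,0).round(1))
blob("forkN",330,385,290,325,40,62);blob("forkF",385,450,290,325,40,62)
blob("sadN",315,372,170,210,40,75);blob("sadF",400,460,175,210,40,75)
blob("dieN",314,358,200,300,65,80,0);blob("dieF",436,510,205,305,65,80,0)
blob("knob",575,650,235,300,90,130,0)
M=(P[...,2]>2)&(P[...,2]<14)&(P[...,0]>460)&(P[...,0]<620)&(P[...,1]>30)&(P[...,1]<160)
for x in range(480,630,30):
    q=P[M&(abs(P[...,0]-x)<5)]
    if len(q): print(x,len(q),np.percentile(q[:,1],[1,99]).round(1),np.median(q[:,2]).round(1))
q=P[(P[...,2]>2)&(P[...,2]<14)&(P[...,1]>40)&(P[...,1]<140)&(P[...,0]<660)];print("xmax",np.percentile(q[:,0],99.5))
# row profile of fork and die: pixels along row
for y in (308,190): print(y,[(x,int(v[y//2,160+x//2]),P[y//2,160+x//2].round(0).astype(int).tolist()) for x in range(318,460,6)])
# held fitting: mouth outline
F=P[(P[...,2]>185)&(P[...,2]<235)&(v>110)&(P[...,1]>45)]
A=F[F[:,1]<70];B=F[F[:,1]>85]
for q in(A,B): print("held",len(q),np.percentile(q,[2,50,98],axis=0).round(1).tolist())
E
```

```text
forkN 63 lo [463.   65.2  40. ] med [468.3  68.2  40.9] hi [474.   71.2  49.1]
forkF 147 lo [475.4  65.6  40.3] med [486.2  68.7  49.2] hi [494.2  71.7  54.2]
sadN 63 lo [443.9 120.8  45.1] med [448.3 123.6  50.9] hi [456.5 126.2  52.6]
sadF 96 lo [489.  121.5  44.6] med [494.1 124.4  49.6] hi [500.8 127.2  52.4]
dieN 1046 lo [437.4  75.9  71.2] med [445.8  95.3  72.5] hi [454.5 114.   73.8]
dieF 1683 lo [491.1  77.6  68.4] med [506.   96.2  72.5] hi [522.6 115.   73.8]
knob 850 lo [553.3  85.6  90.8] med [564.7  97.8  95.7] hi [580.1 110.9  97.5]
480 602 [ 49.2 143.5] 10.5
510 239 [ 49.5 146.9] 10.4
540 241 [ 38.2 147.8] 10.3
570 34 [ 44.2 155.9] 8.8
600 20 [ 33.3 157.6] 8.9
xmax 631.1246289371754
308 [(318, 82, [447, 63, 10]), (324, 81, [450, 63, 10]), (330, 82, [450, 66, 38]), (336, 130, [450, 68, 53]), (342, 140, [453, 68, 54]), (348, 139, [456, 68, 53]), (354, 119, [459, 68, 53]), (360, 147, [462, 68, 49]), (366, 187, [465, 68, 49]), (372, 190, [469, 67, 40]), (378, 190, [472, 67, 39]), (384, 190, [475, 67, 40]), (390, 190, [478, 68, 40]), (396, 187, [481, 68, 40]), (402, 162, [
[... 386 characters left out ...]
 121, 49]), (348, 144, [409, 100, 342]), (354, 192, [459, 123, 33]), (360, 193, [462, 123, 33]), (366, 192, [465, 123, 33]), (372, 192, [468, 123, 33]), (378, 192, [471, 124, 33]), (384, 192, [474, 124, 33]), (390, 191, [477, 124, 34]), (396, 191, [480, 124, 34]), (402, 191, [483, 124, 33]), (408, 191, [486, 125, 34]), (414, 142, [488, 125, 35]), (420, 154, [489, 124, 43]), (426, 174, [491, 124, 47]), (432, 176, [493, 124, 49]), (438, 181, [495, 124, 52]), (444, 193, [498, 125, 51]), (450, 170, [501, 125, 51]), (456, 126, [514, 128, 20])]
held 3241 [[397.2, 45.4, 206.7], [410.1, 53.6, 219.0], [423.6, 69.6, 224.9]]
held 5879 [[395.8, 85.7, 214.0], [408.3, 101.7, 221.7], [420.4, 117.9, 224.2]]
```

Seat is about (473, 68.5), saddle (472, 124) and shaft (567.5, 98). The spacings match the given sizes. Next I need the neck position along the held fitting.

```bash
python3 - <<'E'
from h import *
c,s=np.load("w3.npy",allow_pickle=True);P=wcloud(c,s);v=c["color"].max(-1)
Q=P[(abs(P[...,0]-(412.1-(P[...,1]-28)*.04))<2.5)&(P[...,2]>180)&(P[...,2]<240)]
for y in range(20,124,2):
    q=Q[abs(Q[:,1]-y)<1]
    if len(q): print(y,len(q),np.median(q[:,2]).round(1),end=" | ")
print()
for y in (36,48,50,60,80,100,112):
    q=P[(abs(P[...,1]-y)<1.5)&(P[...,2]>195)&(P[...,2]<240)&(abs(P[...,0]-410)<17)];print(y,np.percentile(q[:,0],[0.5,99.5]).round(1),q[:,0].mean().round(1))
E
```

```text
20 31 224.5 | 22 45 225.0 | 24 43 225.0 | 26 49 225.1 | 28 52 224.6 | 30 53 224.9 | 32 44 224.7 | 34 52 224.6 | 36 49 224.6 | 38 56 224.7 | 40 57 224.5 | 42 46 224.6 | 44 62 224.5 | 46 63 224.5 | 48 125 223.1 | 50 74 217.5 | 52 53 217.2 | 54 58 217.2 | 56 53 217.2 | 58 55 217.1 | 60 54 217.1 | 62 12 222.1 | 64 57 223.6 | 66 65 223.8 | 68 69 223.9 | 70 67 223.7 | 72 74 223.8 | 74 74 223.0 | 76 58 223.2 | 78 66 223.7 | 80 73 223.8 | 82 69 223.7 | 84 75 223.6 | 86 73 223.5 | 88 77 223.5 | 90 76 223.5 | 92 75 223.4 | 94 79 223.5 | 96 74 223.2 | 98 77 223.3 | 100 70 223.4 | 102 80 223.3 | 104 65 223.1 | 106 74 222.5 | 108 72 222.5 | 110 80 223.0 | 112 74 222.9 | 114 73 223.0 | 116 75 223.1 | 118 61 222.7 | 
36 [393.2 426.9] 409.6
48 [395.9 425.4] 410.9
50 [399.1 423.7] 412.8
60 [403.5 416.9] 410.5
80 [396.1 422.8] 409.5
100 [395.5 422.3] 408.7
112 [395. 422.] 408.5
```

>>> apply_moves:
  deltas:
    - [0.55,2.1,2,0,0,0.01,0.1]
    - [0.6,2.1,3,0,0,0,0.1]
    - [0,2.1,3,0,0,0,0.1]
    - [0,0,2.5,0,0,0,0.1]
    - [0,0,0,0,0,0,0.1]
    - [0,0,0,0,0,0,0.1]
    - [0,0,0,0,0,0,0.1]
    - [0,0,0,0,0,0,0.1]

```text
time_s: 7.42
ee_pos: [474.8, 41.4, 95.2]
tcp_rot: [0.701, 0.713, 0.001, 0.001]
ft_force: [-0.6, -0.1, -3.9]
finger_gap: 29.5
gripper_force: 60.5
```

```bash
cat > chk.py <<'E'
from h import *
import sys
plan((474.9,40.9,36.5),np.radians(91.4))
s=ctrl.get_state();c=eyes.camera("wrist");np.save(sys.argv[1]+".npy",(c,s),allow_pickle=True);P=wcloud(c,s)
az=s["ee_pos"][2]+10.5
o=s["ee_pos"]
for y in (49,53,57,60,66,80,95):   # relative to... neck ~ +27
    yy=o[1]+y-33+5
    q=P[(abs(P[...,1]-yy)<1.5)&(P[...,2]>az+1)&(P[...,2]<az+18)&(abs(P[...,0]-o[0])<22)];
    if len(q): print("held y",round(yy,1),np.percentile(q[:,0],[1,99]).round(1),"top",np.percentile(q[:,2],90).round(1))
def blob(n,x,y,zlo,zhi):
    q=P[(P[...,2]>zlo)&(P[...,2]<zhi)&(P[...,0]>x[0])&(P[...,0]<x[1])&(P[...,1]>y[0])&(P[...,1]<y[1])]
    if len(q): print(n,len(q),np.percentile(q,[2,50,98],axis=0).round(1).tolist())
blob("fork",(440,505),(58,76),47,56);blob("forkN",(440,464),(58,76),50,56);blob("forkF",(482,505),(58,76),50,56);blob("dieN",(430,470),(70,125),69,76);blob("dieF",(478,520),(70,125),69,76)
blob("sadN",(435,462),(114,135),48,56);blob("sadF",(484,510),(114,135),48,56)
cv2.imwrite("pics/"+sys.argv[1]+".png",c["color"][:,:,::-1])
E
python3 chk.py w4
```

```text
t 7.425 pos [474.8  41.4  95.2] turn [ 0.002 -0.    -0.007] then shift cm [-0.05  0.01  5.87] F [-0.6 -0.1 -3.9] gap 29.5
held y 62.4 [460.5 487.4] top 119.7
held y 66.4 [466.3 480. ] top 113.6
held y 70.4 [466.3 479.9] top 113.6
held y 73.4 [466.4 479.8] top 113.6
held y 79.4 [459.5 486.1] top 120.1
held y 93.4 [459.2 485.6] top 119.8
held y 108.4 [458.7 485.1] top 119.5
fork 167 [[449.7, 64.2, 52.2], [493.4, 68.3, 53.4], [497.5, 71.7, 54.4]]
forkN 72 [[449.7, 64.0, 52.3], [451.6, 67.5, 53.4], [453.3, 70.3, 54.3]]
forkF 93 [[493.1, 65.5, 52.2], [495.4, 68.7, 53.4], [497.9, 71.7, 54.5]]
dieN 3577 [[430.5, 75.7, 71.2], [442.7, 95.3, 72.5], [454.3, 114.2, 73.7]]
dieF 4154 [[491.3, 77.3, 71.0], [505.1, 96.9, 72.5], [519.4, 115.4, 73.8]]
sadN 164 [[443.9, 120.2, 48.6], [447.9, 123.1, 51.1], [452.1, 126.0, 52.6]]
sadF 184 [[491.8, 121.0, 48.1], [496.4, 123.9, 50.9], [501.2, 126.9, 52.6]]
```

View pics/w4.png

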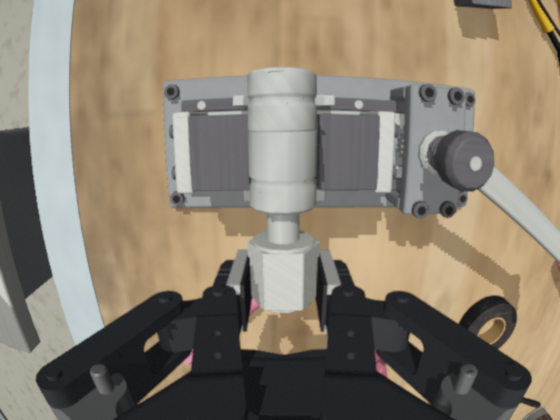

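The held fitting sits directly over the rests: neck x is 473.1 against 473.6 at the fork. I'll lower it.

>>> apply_moves:
  deltas:
    - [0,0,2,0,0,-0.005,0.1]
    - [0,0,1.5,0,0,0,0.1]
    - [0,0,1,0,0,0,0.1]
    - [0,0,0.5,0,0,0,0.1]
    - [0,0,0.4,0,0,0,0.1]
    - [0,0,0.2,0,0,0,0.1]
    - [0,0,0,0,0,0,0.1]

```text
time_s: 8.35
ee_pos: [474.4, 41.4, 38.3]
tcp_rot: [0.699, 0.715, 0.0, 0.0]
ft_force: [-1.1, 0.2, -3.7]
finger_gap: 29.5
gripper_force: 60.5
```

```bash
python3 chk.py w5
```

```text
t 8.35 pos [474.4  41.4  38.3] turn [ 0.    -0.    -0.002] then shift cm [-0.05  0.05  0.18] F [-1.1  0.2 -3.7] gap 29.5
held y 62.4 [459.9 487.1] top 62.8
held y 66.4 [452.9 495.8] top 56.4
held y 70.4 [453.4 495.2] top 56.3
held y 73.4 [465.9 492.4] top 56.6
held y 79.4 [455.4 491.4] top 63.4
held y 93.4 [455.  491.1] top 63.1
held y 108.4 [454.7 490.8] top 62.9
fork 2093 [[451.5, 59.4, 47.3], [472.7, 67.6, 53.0], [495.8, 73.3, 55.9]]
forkN 495 [[450.1, 58.2, 50.2], [457.2, 66.9, 53.0], [462.9, 71.2, 55.3]]
forkF 480 [[483.1, 59.2, 50.1], [490.0, 67.8, 53.0], [497.1, 71.9, 55.5]]
dieN 7742 [[430.6, 76.2, 71.0], [443.3, 95.8, 72.4], [454.9, 114.1, 73.7]]
dieF 8760 [[491.2, 77.5, 71.0], [504.5, 97.3, 72.5], [519.3, 115.4, 73.7]]
sadN 554 [[443.9, 114.9, 48.4], [451.1, 123.0, 51.7], [459.7, 130.5, 55.9]]
sadF 412 [[484.1, 116.0, 48.1], [495.8, 123.8, 50.9], [501.3, 128.1, 52.9]]
```

>>> apply_moves:
  deltas:
    - [0,0.03,0.1,0,0,0,0.1]
    - [0,0,0.08,0,0,0,0.1]
    - [0,0,0,0,0,0,0.1]
    - [0,0,0,0,0,0,0.1]

```text
time_s: 8.9
ee_pos: [474.7, 41.3, 36.5]
tcp_rot: [0.699, 0.715, 0.0, 0.0]
ft_force: [1.4, -0.3, -2.2]
finger_gap: 29.7
gripper_force: 60.6
```

>>> apply_moves:
  deltas:
    - [0,0,0,0,0,0,0.42]
    - [0,0,0,0,0,0,0.55]
    - [0,0,0,0,0,0,0.6]
    - [0,0,0,0,0,0,0.6]
    - [0,0,-1,0,0,0,0.6]
    - [0,0,-2,0,0,0,0.6]
    - [0,0,-3,0,0,0,0.6]
    - [0,0,-2,0,0,0,0.6]
    - [0,0,0,0,0,0,0.6]
    - [0,0,0,0,0,0,0.6]

```text
time_s: 10.15
ee_pos: [474.2, 41.3, 116.2]
tcp_rot: [0.699, 0.715, -0.0, -0.0]
ft_force: [-0.3, -0.0, 0.7]
finger_gap: 51.4
gripper_force: 0.0
```

```bash
cat > chk2.py <<'E'
from h import *
import sys
plan((690,31,200),np.radians(91.4))
s=ctrl.get_state();c=eyes.camera("wrist");np.save(sys.argv[1]+".npy",(c,s),allow_pickle=True);P=wcloud(c,s)
for y in range(24,134,6):
    q=P[(abs(P[...,1]-y)<1)&(P[...,2]>48)&(P[...,2]<68)&(abs(P[...,0]-473)<16)]
    if len(q)>3: print(y,"x",np.percentile(q[:,0],[1,99]).round(1),"top",np.percentile(q[:,2],95).round(1))
cv2.imwrite("pics/"+sys.argv[1]+".png",c["color"][:,:,::-1])
E
python3 chk2.py w6
```

```text
t 10.15 pos [474.2  41.3 116.2] turn [-0.    -0.    -0.002] then shift cm [-1.56 21.55 -8.38] F [-0.3 -0.   0.7] gap 51.4
36 x [458.6 488.3] top 62.1
42 x [458.6 488.6] top 62.0
48 x [458.1 488.2] top 62.1
54 x [457.9 488.6] top 62.1
60 x [458.6 488.2] top 62.0
66 x [457.5 488.8] top 54.6
72 x [457.4 488.6] top 54.5
78 x [459.3 485.8] top 61.7
84 x [459.2 485.6] top 61.4
90 x [459.1 485.3] top 61.7
96 x [458.4 485.4] top 61.6
102 x [458.3 485.2] top 61.8
108 x [458.3 485. ] top 61.5
114 x [458.2 484.8] top 61.6
120 x [458.9 484.1] top 60.8
126 x [458.  484.5] top 61.5
132 x [461.5 484. ] top 61.0
```

View pics/w6.png

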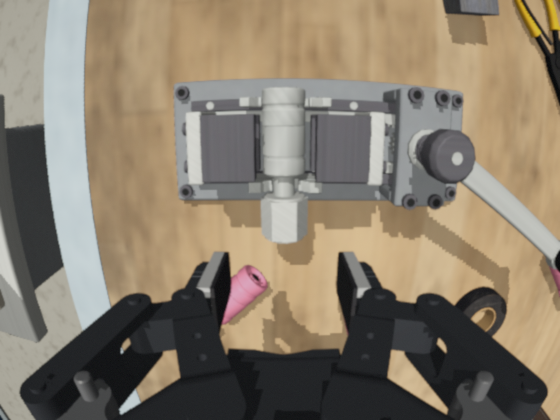

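The fitting is seated with its axis at z≈47.6, neck in the fork at (283,187), mouth to the left, and fingers clear. Next is the lever grip.

>>> apply_moves:
  deltas:
    - [0,0,-4,0,0,0,0.8]
    - [0,0,-5,0,0,0,0.8]
    - [-1.6,3.6,0,0,0,0,0.8]
    - [-1.6,3.6,0,0,0,0,0.8]
    - [-1.6,3.6,0,0,0,0,0.8]
    - [-1.6,3.6,0,0,0,0,0.8]
    - [-1.6,3.6,0,0,0,0,0.8]
    - [-1.6,3.4,0,0,0,0,0.8]
    - [0,0,0,0,0,0,0.8]
    - [0,0,0,0,0,0,0.8]

```text
time_s: 11.45
ee_pos: [689.3, -49.7, 204.8]
tcp_rot: [0.699, 0.715, -0.001, -0.001]
ft_force: [0.6, 0.8, -0.5]
finger_gap: 68.0
gripper_force: 0.0
```

```bash
python3 - <<'E'
from h import *
s=ctrl.get_state();c=eyes.camera("wrist");np.save("w7.npy",(c,s),allow_pickle=True);P=wcloud(c,s)
q=P[(abs(P[...,0]-690)<40)&(abs(P[...,1]-31)<40)&(P[...,2]>100)&(P[...,2]<150)]
top=q[q[:,2]>np.percentile(q[:,2],98)-6]
print(len(q),"all",np.percentile(q,[2,50,98],axis=0).round(1).tolist(),"top",len(top),np.percentile(top,[2,50,98],axis=0).round(1).tolist())
t=np.median(top,0);plan((690,31,200),np.radians(91.4))
a=P[(P[...,2]>80)&(P[...,2]<95)&(P[...,0]>610)&(P[...,0]<670)&(P[...,1]>30)&(P[...,1]<100)]
for x in(620,640,660):
    b=a[abs(a[:,0]-x)<3];print(x,len(b),b[:,1].mean() if len(b) else 0)
E
```

```text
996 all [[679.9, 19.2, 130.7], [690.5, 29.6, 140.5], [700.9, 40.0, 144.6]] top 746 [[681.9, 21.0, 138.7], [690.7, 29.9, 141.4], [699.7, 38.7, 144.7]]
t 11.5 pos [689.2 -49.5 205.2] turn [-0.003 -0.    -0.002] then shift cm [8.04 0.27 0.52] F [-0.5  0.1 -0.5] gap 68.2
620 154 68.88728740910956
640 167 57.91461360577278
660 168 47.12718522701827
```

>>> apply_moves:
  deltas:
    - [4,0.16,0,0,0,0,0.8]
    - [4,0.16,0,0,0,0,0.8]
    - [0,0,0,0,0,0,0.8]
    - [0,0,4,0,0,0,0.8]
    - [0,0,4,0,0,0,0.8]
    - [0,0,2,0,0,0,0.8]
    - [0,0,0.8,0,0,0,0.8]
    - [0,0,0,0,0,0,0.8]
    - [0,0,0,0,0,0,0.8]
  grip_force: 60

```text
time_s: 12.62
ee_pos: [693.1, 30.1, 100.0]
tcp_rot: [0.699, 0.715, 0.001, 0.001]
ft_force: [-0.2, -0.1, -0.1]
finger_gap: 68.3
gripper_force: 0.0
```

```bash
python3 - <<'E'
from h import *
plan((690.6,30,97),np.radians(91.4))
E
```

```text
t 12.625 pos [693.1  30.1 100. ] turn [ 0.002 -0.    -0.003] then shift cm [-0.   -0.25  0.3 ] F [-0.2 -0.1 -0.1] gap 68.3
```

>>> apply_moves:
  deltas:
    - [0,-0.25,0.2,0,0,0,0.8]
    - [0,0,0,0,0,0,0.5]
    - [0,0,0,0,0,0,0.1]
    - [0,0,0,0,0,0,0.1]
    - [0,0,0,0,0,0,0.1]
    - [0,0,0,0,0,0,0.1]
    - [0,0,0,0,0,0,0.1]

```text
time_s: 13.5
ee_pos: [690.6, 30.0, 97.1]
tcp_rot: [0.699, 0.715, 0.001, 0.001]
ft_force: [4.8, -0.9, 5.0]
finger_gap: 23.2
gripper_force: 59.1
```

```bash
python3 - <<'E'
from h import *
s=ctrl.get_state();plan((690.6,30,97),np.radians(91.4))
C=np.array([567.6,97.0]);d=s["ee_pos"][:2]-C;print(np.hypot(*d),np.degrees(np.arctan2(d[1],d[0])))
R=Ro.from_quat(s["tcp_rot"]).as_matrix()
p0=s["ee_pos"][:2];a0=np.arctan2(d[1],d[0])
prev=p0
for q in np.arange(.1,1.11,.1):
    p=C+140*np.array([np.cos(a0-q),np.sin(a0-q)]);dd=np.r_[p-prev,0];print(round(q,1),p.round(1),(R.T@dd/10).round(2));prev=p
E
```

```text
t 13.5 pos [690.6  30.   97.1] turn [ 0.002  0.    -0.002] then shift cm [-0.    0.    0.01] F [ 4.8 -0.9  5. ] gap 23.2
140.03628034376476 -28.57547532185832
0.1 [683.2  18.1] [-1.18 -0.76 -0.  ]
0.2 [674.8   6.9] [-1.1  -0.87 -0.  ]
0.3 [665.3  -3.3] [-1.   -0.97 -0.  ]
0.4 [654.8 -12.6] [-0.9  -1.07 -0.  ]
0.5 [643.4 -20.7] [-0.79 -1.15 -0.  ]
0.6 [631.3 -27.7] [-0.67 -1.23 -0.  ]
0.7 [618.5 -33.4] [-0.54 -1.29 -0.  ]
0.8 [605.2 -37.9] [-0.41 -1.34 -0.  ]
0.9 [591.6 -40.9] [-0.28 -1.37 -0.  ]
1.0 [577.7 -42.6] [-0.14 -1.39 -0.  ]
1.1 [563.7 -42.9] [ 0.  -1.4 -0. ]
```

>>> apply_moves:
  deltas:
    - [-0.59,-0.38,0,0,0,0,0.1]
    - [-0.59,-0.38,0,0,0,0,0.1]
    - [-0.55,-0.43,0,0,0,0,0.1]
    - [-0.55,-0.44,0,0,0,0,0.1]
    - [-0.5,-0.48,0,0,0,0,0.1]
    - [-0.5,-0.49,0,0,0,0,0.1]
    - [-0.45,-0.53,0,0,0,0,0.1]
    - [-0.45,-0.54,0,0,0,0,0.1]
    - [0,0,0,0,0,0,0.1]
    - [0,0,0,0,0,0,0.1]

```text
time_s: 14.75
ee_pos: [653.8, -12.1, 97.1]
tcp_rot: [0.699, 0.715, 0.0, -0.0]
ft_force: [2.7, 2.9, 7.6]
finger_gap: 23.1
gripper_force: 59.4
```

```bash
cat > lev.py <<'E'
from h import *
import sys
s=ctrl.get_state();C=np.array([567.6,97.0]);d=s["ee_pos"][:2]-C;a=np.arctan2(d[1],d[0])
th=np.radians(-28.58)-a;t=np.array([np.sin(a),-np.cos(a)]);r=d/np.hypot(*d);R=Ro.from_quat(s["tcp_rot"]).as_matrix()
F=s["ft_force"]
print("t",s["time_s"],"pos",s["ee_pos"].round(1),"rad",np.hypot(*d).round(1),"th",th.round(3),"F",F.round(1),"pull",-(F[:2]@t).round(1),"Fr",(F[:2]@r).round(1),"gap",s["finger_gap"].round(1),"qv",abs(s["qvel"]).max().round(4),"moment",s["moment"].round(2))
prev=s["ee_pos"][:2]
for q in map(float,sys.argv[1:]):
    p=C+140*np.array([np.cos(np.radians(-28.58)-q),np.sin(np.radians(-28.58)-q)]);print(q,(R.T@np.r_[p-prev,0]/10).round(3));prev=p
E
python3 lev.py .5 .6 .7 .8 .9
```

```text
Traceback (most recent call last):
  File "lev.py", line 6, in <module>
    print("t",s["time_s"],"pos",s["ee_pos"].round(1),"rad",np.hypot(*d).round(1),"th",th.round(3),"F",F.round(1),"pull",-(F[:2]@t).round(1),"Fr",(F[:2]@r).round(1),"gap",s["finger_gap"].round(1),"qv",abs(s["qvel"]).max().round(4),"moment",s["moment"].round(2))
                                                                                                                                                                          ^^^^^^^^^^^^^^^^^^^^^
AttributeError: 'float' object has no attribute 'round'
```

```bash
sed -i 's/s\["finger_gap"\].round(1)/round(s["finger_gap"],1)/' lev.py; python3 lev.py .5 .6 .7 .8 .85 .9
```

```text
t 14.75 pos [653.8 -12.1  97.1] rad 139.0 th 0.404 F [2.7 2.9 7.6] pull 3.9 Fr -0.6 gap 23.1 qv 0.0016 moment [ 0.43 -0.33  0.  ]
0.5 [-8.370e-01 -1.056e+00 -1.000e-03]
0.6 [-6.710e-01 -1.228e+00 -1.000e-03]
0.7 [-5.450e-01 -1.289e+00 -1.000e-03]
0.8 [-4.140e-01 -1.337e+00 -1.000e-03]
0.85 [-0.156 -0.682 -0.   ]
0.9 [-0.122 -0.689 -0.   ]
```

>>> apply_moves:
  deltas:
    - [-0.42,-0.53,0,0,0,0,0.1]
    - [-0.42,-0.53,0,0,0,0,0.1]
    - [-0.34,-0.61,0,0,0,0,0.1]
    - [-0.33,-0.62,0,0,0,0,0.1]
    - [-0.27,-0.64,0,0,0,0,0.1]
    - [-0.27,-0.65,0,0,0,0,0.1]
    - [-0.21,-0.67,0,0,0,0,0.1]
    - [-0.2,-0.67,0,0,0,0,0.1]
    - [-0.16,-0.68,0,0,0,0,0.1]
    - [0,0,0,0,0,0,0.1]

```text
time_s: 16.0
ee_pos: [597.7, -37.9, 97.0]
tcp_rot: [0.7, 0.715, 0.001, -0.001]
ft_force: [1.5, 12.3, 8.2]
finger_gap: 23.2
gripper_force: 59.5
```

```bash
python3 lev.py .9 .95 1.0 1.05 1.1
```

```text
t 16.0 pos [597.7 -37.9  97. ] rad 138.2 th 0.853 F [ 1.5 12.3  8.2] pull 4.1 Fr -11.6 gap 23.2 qv 0.0103 moment [ 1.8  -0.23  0.04]
0.9 [-0.29  -0.618 -0.   ]
0.95 [-0.088 -0.694  0.   ]
1.0 [-0.053 -0.698  0.   ]
1.05 [-0.018 -0.7    0.   ]
1.1 [ 0.017 -0.7    0.001]
```

>>> apply_moves:
  deltas:
    - [0.08,-0.35,0,0,0,0,0.1]
    - [0.05,-0.35,0,0,0,0,0.1]
    - [0,-0.35,0,0,0,0,0.1]
    - [0,-0.35,0,0,0,0,0.1]
    - [0,0,0,0,0,0,0.1]
    - [0,0,0,0,0,0,0.1]

```text
time_s: 16.75
ee_pos: [585.2, -39.6, 97.1]
tcp_rot: [0.699, 0.715, 0.0, 0.001]
ft_force: [3.6, -2.8, 5.2]
finger_gap: 23.1
gripper_force: 59.2
```

```bash
sed -i 's/97.0\]/98.3]/' lev.py; python3 lev.py 1.0 1.05 1.1
```

```text
t 16.75 pos [585.2 -39.6  97.1] rad 139.0 th 0.945 F [ 3.6 -2.8  5.2] pull 3.3 Fr 3.2 gap 23.1 qv 0.0028 moment [-0.44 -0.73  0.07]
1.0 [-0.157 -0.757 -0.001]
1.05 [-0.017 -0.7   -0.001]
1.1 [ 0.018 -0.7   -0.001]
```

>>> apply_moves:
  deltas:
    - [-0.05,-0.2,0,0,0,0,0.1]
    - [-0.03,-0.2,0,0,0,0,0.1]
    - [0,-0.2,0,0,0,0,0.1]
    - [0,-0.1,0,0,0,0,0.1]
    - [0,0,0,0,0,0,0.1]
    - [0,0,0,0,0,0,0.1]

```text
time_s: 17.5
ee_pos: [578.5, -40.3, 97.1]
tcp_rot: [0.699, 0.715, 0.001, 0.001]
ft_force: [5.7, -0.9, 4.3]
finger_gap: 22.8
gripper_force: 59.1
```

```bash
python3 lev.py
```

```text
t 17.5 pos [578.5 -40.3  97.1] rad 139.0 th 0.993 F [ 5.7 -0.9  4.3] pull 5.6 Fr 1.3 gap 22.8 qv 0.0012 moment [-0.18 -0.88 -0.01]
```

>>> apply_moves:
  deltas:
    - [-0.02,-0.2,0,0,0,0,0.1]
    - [0,-0.1,0,0,0,0,0.1]
    - [0,0,0,0,0,0,0.1]
    - [0,0,0,0,0,0,0.1]

```text
time_s: 18.0
ee_pos: [575.9, -40.4, 97.1]
tcp_rot: [0.699, 0.715, 0.001, 0.001]
ft_force: [5.9, -0.9, 3.7]
finger_gap: 23.3
gripper_force: 59.0
```

```bash
python3 lev.py
```

```text
t 18.0 pos [575.9 -40.4  97.1] rad 139.0 th 1.012 F [ 5.9 -0.9  3.7] pull 5.8 Fr 1.3 gap 23.3 qv 0.0016 moment [-0.03 -1.08  0.04]
```

>>> apply_moves:
  deltas:
    - [0,-0.2,0,0,0,0,0.1]
    - [0,-0.2,0,0,0,0,0.1]
    - [0,0,0,0,0,0,0.1]
    - [0,0,0,0,0,0,0.1]

```text
time_s: 18.5
ee_pos: [572.5, -40.6, 97.1]
tcp_rot: [0.699, 0.715, 0.001, 0.002]
ft_force: [8.5, 0.0, 1.9]
finger_gap: 22.9
gripper_force: 58.9
```

```bash
python3 lev.py
```

```text
t 18.5 pos [572.5 -40.6  97.1] rad 138.9 th 1.037 F [8.5 0.  1.9] pull 8.5 Fr 0.3 gap 22.9 qv 0.002 moment [-0.12 -1.34 -0.05]
```

>>> apply_moves:
  deltas:
    - [0,-0.15,0,0,0,0,0.1]
    - [0,-0.1,0,0,0,0,0.1]
    - [0,0,0,0,0,0,0.1]
    - [0,0,0,0,0,0,0.1]

```text
time_s: 19.0
ee_pos: [570.5, -40.6, 97.2]
tcp_rot: [0.699, 0.715, 0.002, 0.002]
ft_force: [9.9, -0.3, 0.5]
finger_gap: 23.1
gripper_force: 58.8
```

```bash
python3 lev.py
```

```text
t 19.0 pos [570.5 -40.6  97.2] rad 138.9 th 1.051 F [ 9.9 -0.3  0.5] pull 9.9 Fr 0.5 gap 23.1 qv 0.0006 moment [-0.03 -1.55  0.06]
```

>>> apply_moves:
  deltas:
    - [0,-0.02,0,0,0,0,0.1]
    - [0,0,0,0,0,0,0.1]
    - [0,0,0,0,0,0,0.1]
    - [0,0,0,0,0,0,0.1]
    - [0,0,0,0,0,0,0.1]
    - [0,0,0,0,0,0,0.1]

```text
time_s: 19.75
ee_pos: [570.4, -40.6, 97.2]
tcp_rot: [0.699, 0.715, 0.002, 0.002]
ft_force: [10.0, -1.0, -0.0]
finger_gap: 23.1
gripper_force: 58.8
```

```bash
python3 lev.py; python3 - <<'E'
from h import *
s=ctrl.get_state();c=eyes.camera("wrist");P=wcloud(c,s)
for y in range(36,136,12):
    q=P[(abs(P[...,1]-y)<2)&(P[...,2]>49)&(P[...,2]<67)&(abs(P[...,0]-473)<17)]
    if len(q)>3: print(y,"x",np.percentile(q[:,0],[1,99]).round(1),"top",np.percentile(q[:,2],95).round(1))
for y in(85,95,105):
    q=P[(abs(P[...,1]-y)<3)&(P[...,2]>69)&(P[...,2]<76)];n=q[q[:,0]<473][:,0];f=q[q[:,0]>473][:,0];print("die faces",[np.percentile(a,p).round(1) for a,p in((n,98),(f,2)) if len(a)])
cv2.imwrite("pics/w9.png",c["color"][:,:,::-1])
E
```

```text
t 19.75 pos [570.4 -40.6  97.2] rad 138.9 th 1.052 F [10. -1. -0.] pull 10.0 Fr 1.2 gap 23.1 qv 0.0014 moment [-0.02 -1.57  0.01]
36 x [465.6 488.9] top 62.1
48 x [465.9 489.5] top 62.4
60 x [465.3 488.7] top 62.0
72 x [456.4 489.2] top 54.8
84 x [468.3 472. ] top 66.9
96 x [467.7 471.9] top 66.5
108 x [467.9 470.7] top 64.6
die faces [np.float64(469.4), np.float64(479.1)]
die faces [np.float64(469.3), np.float64(478.6)]
die faces [np.float64(468.6), np.float64(477.2)]
```

View pics/w9.png

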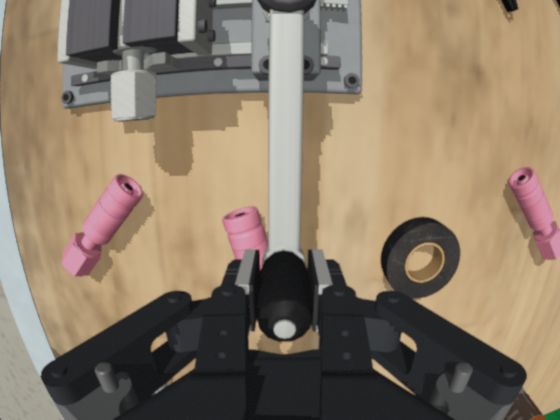

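The dies are closed on the ferrule at (135,30). The nut at (133,95) is unchanged and the gripper is holding the lever grip. The pull is a steady 10 N, so I'm handing in.

```bash
python3 -c "
from workcell import ctrl
print(ctrl.job_done())"
```

```text
the job is handed in; nothing more can be done
None
```

The larger fitting lies released in the press rests with its neck in the fork and mouth to the left, the dies nip the ferrule, and the gripper is holding the lever at about 1.05 rad with a steady pull of about 10 N; the job is handed in, but no verdict was returned.

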